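Hang the splash guard and hold the jar sealer's dial on seal

TASK

Get the jar sealer to seal its jar: first hang the orange splash guard over the sealer's front rail, one flap on each side of the bar, and let go of it. Then turn the spring-return dial clockwise past its two yellow dots until its white pointer stands at the big red third dot, and hold it there against its spring with the gripper: finish while still holding it, because it springs back when let go. Do not disturb the jars or the other loose things.

Things in the scene. Friction and masses are not known exactly. Their poses are not given: they have to be found in the camera images.
- sealer: white and grey jar sealer, fixed; base plate 270 (x) x 370 (y) x 20 mm, origin at the centre of its underside, x away from its front, y to the left, z up. Front rail at x -115. Sealing head 92 mm across, top 168 mm high, over a jar at x +65, y +90, on a 170 mm column behind it. Grey console 140 x 140 mm, top at 90 mm, centred at x -45, y -110, with the dial at its centre
- rail_mid (a point): middle of the sealer's front rail, on the bar's axis, 125 mm above the table, axes as the sealer's. The rail is a level steel bar 16 mm thick along y, on two 14 mm posts at y -85 and +85 mm that do not rise above it; otherwise clear round it between the posts, down to the base plate
- dial_grip (a point): middle of the dial's finger grip, on the dial's upright axis, 118 mm above the table; turns with the dial: x along the grip to its pointer end (white stripe on top), z up. The grip is a straight black fin 68 mm long (x), 12 mm thick (y), its top 12 mm above this point, standing on an 84 mm disc whose top is 14 mm below this point
- dial (a joint): dial angle (rad): 0 at rest, grows clockwise seen from above, stop at 1.5. At 0 the pointer is at the white dot, 0.6 rad left of the sealer's x axis; clicks at 0.4 (yellow dot), 0.8 (yellow dot), 1.2 (big red dot, the third). When let go a spring turns it back to 0 from anywhere: about 0.08 N m at 0, 0.14 N m at 1.2; the clicks add or take 0.04 N m
- guard: orange stiff plastic saddle like an upside-down U, 0.1 to 0.17 kg, standing on its flap edges. 38 mm over the flaps (x), 90 mm wide (y, goes along the rail); flaps 4 mm thick, 80 mm deep inside, 30 mm gap. Origin midway between the flaps' lower edges, z up. Top plate at 80 to 86 mm; on it a black grip block 24 (x) x 30 (y) mm, up to 115 mm. Same either way round
- guard_crown (a point): centre of the underside of the guard's top plate, 80 mm above the guard's origin; it rests on the bar when the guard hangs (8 mm above the bar's axis)
- jar_in: closed preserving jar, 76 mm across, 105 mm tall, on the sealer's seat under the head; loose; origin at the centre of its underside
- jar_a: closed preserving jar, 84 mm across, 125 mm tall, on the table; origin at the centre of its underside
- jar_b: another such jar, 84 x 125 mm
- jar_c: another such jar, 84 x 125 mm
- band: brass screw band, a ring 90 mm across and 16 mm high, on the table; origin at the centre of its underside
- weight: green glass pickle weight with a stub, 64 mm across, 34 mm high; origin at the centre of its underside
- brush: jar brush lying flat on the table at the far left of the robot
There are look-alikes about, which are no part of the job. There is more than one size of the guard; the one meant has the size given above.

How it is judged:
By the outcome, as a careful person would: the job done as asked, in the order asked, and still so for the second after the job is handed in, while the arm keeps its last pose, push and grip.
It also fails if it takes over 48 s, if anything falls off the work surface, if the arm or the gripper's body presses on something with over 40 N, if the wrist force passes 120 N, or if a joint passes its speed limit or range.

ROBOT

A 6-joint arm with a two-finger parallel gripper is mounted at the origin on the work surface. World frame = base frame: x ahead of the robot, y to its left, z up, the work surface at z = 0. Lengths are in m, angles in rad, forces in N, time in s.
With the tool pointing down it reaches from about 0.3 to 0.775 m from the base axis. Payload 14.6 kg.
Tool frame: the origin (TCP) lies on the centre line of the jaws, within the pads' length; the fingertips stand 19 mm ahead of it and the grasp point (between the pads) is the TCP; y points along the fingers, x is the direction in which the jaws open and shut, and the axes are right-handed (so a half turn about y gives the same grasp; the last joint's range is limited). The gripper opens to 94 mm and grips with 3 to 60 N. Pads are 16 mm wide; open, the fingers measure 119 mm over their backs; the gripper's body (75 mm by 177 mm) begins 78 mm behind the grasp point.
Start: joints at [1.185, 0.3, 1.521, -0, 1.321, -0.067], TCP at [0.172, 0.522, 0.224] pointing down, gripper open.
Joint ranges: [-3.03, 3.03], [-0.79, 2.21], [0.23, 2.52], [-1.04, 4.18], [0, 3.07], [-2.55, 2.55]. Speed limits (rad/s): [2.22, 2.22, 2.57, 3.14, 3.14, 3.14].

INTERFACE

Orientations are given as [roll, pitch, yaw] about the fixed x, y, z axes, in that order (R = Rz(yaw) Ry(pitch) Rx(roll)).
In Python, from station import ctrl, optics gives the robot as it stands.
- The arm moves only by the tool jog_arm, never from a script. Its argument "targets" is a list of rows, each a list of 3 entries, a list of its own where there are three numbers: the finger opening in cm, from 0 to 9.4, then the shift along the tool's x, y, z in cm, then the turn about the tool's y in rad. A call has 1 to 10 rows; each row is the pose to reach, as a shift and turn from the pose commanded when the call began, along the tool's axes at that moment; what a row does not reach only later rows make up. A row lasts 1/10 s, in which the tool goes at most 50 mm and 8.59 degrees, less where a joint would pass 70% of its speed; a pose out of reach is approached as far as the arm can. A call with a gripper value outside its range is refused whole. The fingers move at their own pace and stop on an object; "grip_force" is the grip in N (left out, the last holds). Time passes only in rows, so rows that repeat a pose let the fingers close. It gives the time, the measured TCP pose, the force and the opening at its end, in the units of the state.
- ctrl.get_obs(): the state, without advancing time (a new reading comes with each control period).
- optics.camera(name): name is "side" or "top" or "wrist"; returns a dict with "img" (420x560x3 uint8, red, green, blue), "range_z" (420x560 float32, m along the optical axis (not along the pixel's ray), 0 where there is no reading), "camera_matrix" (3x3 intrinsics, pixels), "world_to_cam" (4x4, takes a point from world to camera coordinates); the wrist camera has in their place "mount" (4x4, takes a point from camera to tool coordinates, whose origin is the TCP and whose axes are the tool frame's). Camera axes: x right, y up, looking along -z (the intrinsics and any distortion apply to the point x, -y, -z); pixel columns grow to the right and rows downward; lengths in m; the calibration is good to about 2 mm. A picture is of the moment at which its call begins: read the wrist's pose just before it.
- ctrl.hand_in(): hands the job in, once; it reports no verdict.
The state is a dict: "time_s": time; "qpos": joint angles; "joint_vel": joint speeds; "tau": joint torques, N m; "ee_pos": TCP position; "eef_rot": TCP orientation; "force": force on the tool from outside, world axes, zero at the start; "moment": the same for the moment, N m; "grip_width": finger opening in m.
Only numpy, scipy, OpenCV 4.12 (cv2) and the standard library are available. Lean on these libraries where they do the work, as an engineer would, in place of code of your own. Each camera call takes 0.05 s, during which the arm holds its last target. There are 200 camera calls.

## Working session

There is one attempt and no reset: what is moved stays moved. The work goes in short steps, Python scripts to look and compute and a tool call to move; the robot and the scene stay as the last step left them, time stands still between calls to the robot, and variables do not carry over. Pictures are saved under pics/ and viewed, about 8 in all and at most 12, crops included, and the job is handed in when it is done.

Besides the shell and the picture viewer there is one more tool, called as name(argument=value, ...) on one line, values as JSON. jog_arm: Moves the arm, as the interface text tells. Its arguments: {"type":"object","properties":{"targets":{"type":"array","items":{"type":"array"}},"grip_force":{"type":"number"}},"required":["targets"]}

```bash
mkdir -p pics; ls
cat > h.py <<'E'
import numpy as np, cv2
from scipy.spatial.transform import Rotation as R
from station import ctrl, optics
def grab(name):
    o=ctrl.get_obs(); d=optics.camera(name)
    if name=="wrist":
        T=np.eye(4);T[:3,:3]=R.from_euler('xyz',o['eef_rot']).as_matrix();T[:3,3]=o['ee_pos']
        d['c2w']=T@d['mount']
    else: d['c2w']=np.linalg.inv(d['world_to_cam'])
    return d
def cloud(d):
    K=d['camera_matrix'];z=d['range_z'];h,w=z.shape
    v,u=np.mgrid[:h,:w]
    p=np.stack([(u-K[0,2])/K[0,0]*z,-(v-K[1,2])/K[1,1]*z,-z,np.ones_like(z)],-1)
    P=(p@d['c2w'].T)[...,:3]; P[z==0]=np.nan
    return P
def save(d,n,s=1,crop=None):
    i=d['img'][...,::-1]
    if crop: r0,r1,c0,c1=crop;i=i[r0:r1,c0:c1]
    cv2.imwrite(f'pics/{n}.png',cv2.resize(i,None,fx=s,fy=s,interpolation=cv2.INTER_CUBIC))
E
python3 - <<'E'
from h import *
print(ctrl.get_obs())
a=grab('top');b=grab('side')
i=np.hstack([a['img'],b['img']]);save(a,'top1',1.4);save(b,'side1',1.4)
np.savez('t.npz',top=cloud(a),side=cloud(b),it=a['img'],is_=b['img'])
for d in(a,b):print({k:v for k,v in d.items() if k not in('img','range_z')})
E
```

```text
pics
{'time_s': 0.0, 'qpos': array([ 1.18540214e+00,  3.00464989e-01,  1.52158322e+00,  1.21834238e-05,
        1.32072580e+00, -6.65827084e-02]), 'joint_vel': array([-7.74216727e-05,  2.01851334e-04, -3.95934026e-04,  9.38805067e-04,
       -7.66665924e-04, -5.48338948e-04]), 'tau': array([ 1.00079007e-03, -5.31803584e+01, -3.52741349e+01,  7.08603510e-02,
        2.43503298e-02, -1.34575030e-04]), 'ee_pos': array([0.17228834, 0.52205709, 0.22388878]), 'eef_rot': array([-1.57070595e+00,  1.17795432e-03,  1.25198188e+00]), 'force': array([-0.01231514, -0.60128689, -0.10618169]), 'moment': array([-0.0409259 ,  0.02457736, -0.00340908]), 'grip_width': 0.09390574093297757}
{'camera_matrix': array([[492.64406678,   0.        , 275.97970817],
       [  0.        , 492.64406678, 210.51869185],
       [  0.        ,   0.        ,   1.        ]]), 'world_to_cam': array([[-0.02745686, -0.99961288,  0.00449628,  0.07043099],
       [ 0.98607005, -0.02634616,  0.16423073, -0.52825222],
       [-0.16404869,  0.00894291,  0.9864117 , -1.73682339],
       [ 0.        ,  0.        ,  0.        ,  1
[... 254 characters left out ...]
        ]])}
{'camera_matrix': array([[424.35530199,   0.        , 274.28832429],
       [  0.        , 424.35530199, 208.3754136 ],
       [  0.        ,   0.        ,   1.        ]]), 'world_to_cam': array([[ 0.99131991, -0.13072778,  0.0139669 , -0.50085285],
       [ 0.06753198,  0.59747009,  0.79904251, -0.15553223],
       [-0.11280186, -0.79116354,  0.6011123 , -1.45862733],
       [ 0.        ,  0.        ,  0.        ,  1.        ]]), 'c2w': array([[ 0.99131991,  0.06753198, -0.11280186,  0.34247293],
       [-0.13072778,  0.59747009, -0.79116354, -1.12656228],
       [ 0.0139669 ,  0.79904251,  0.6011123 ,  1.00807105],
       [ 0.        ,  0.        ,  0.        ,  1.        ]])}
```

View pics/top1.png

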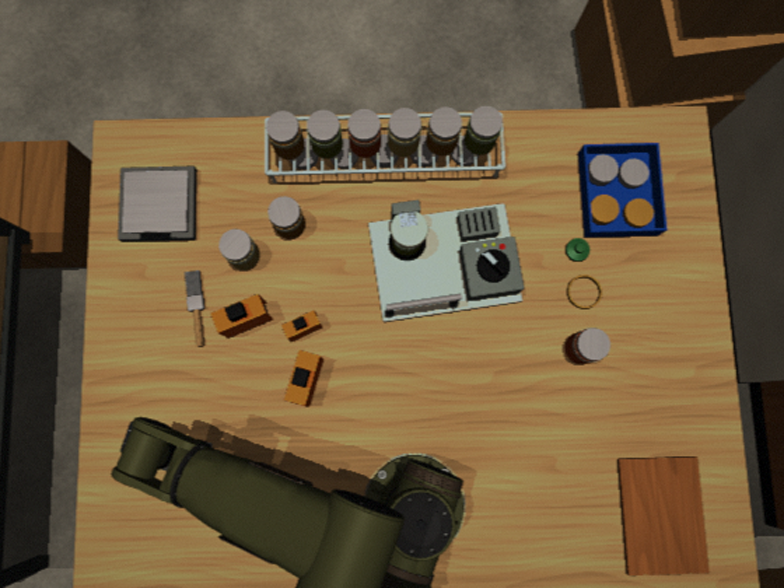

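View pics/side1.png

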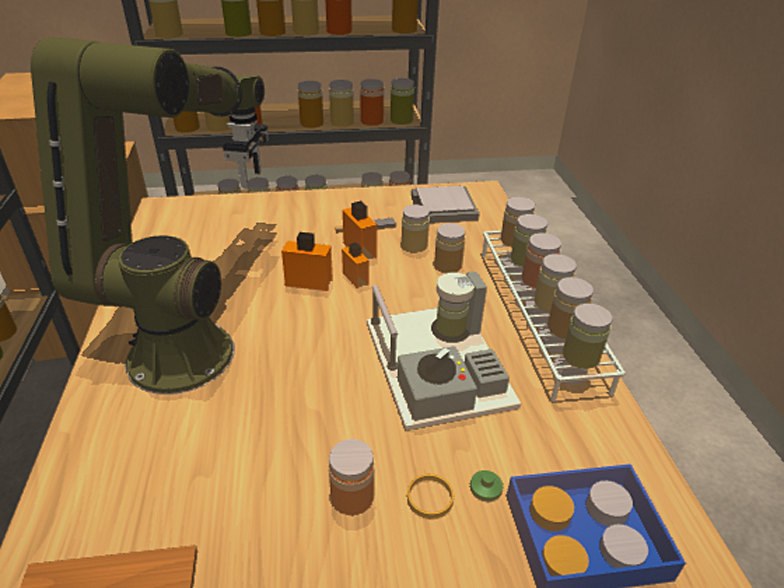

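The top view shows three orange saddles at (240,315), (302,325) and (304,378). The sealer is at about (447,262), its rail runs from (390,312) to (460,298), and the dial is at (492,263) with its pointer up-left. Next I'll measure the saddles and the sealer.

Run:
```python
from h import *
f=np.load('t.npz')
P=f['top'];im=f['it']
hsv=cv2.cvtColor(im,cv2.COLOR_RGB2HSV)
m=(hsv[...,1]>190)&(hsv[...,0]<16)&(hsv[...,2]>90)
m=m&(P[...,2]>0.03)&(P[...,1]>0.05)
m=cv2.morphologyEx(m.astype(np.uint8),cv2.MORPH_CLOSE,np.ones((7,7)))
n,l,s,c=cv2.connectedComponentsWithStats(m)
for k in range(1,n):
    if s[k,4]<80: continue
    q=P[l==k]; q=q[~np.isnan(q[:,2])]
    h=q[:,2]; zt=h[h<np.percentile(h,99)]
    hist,e=np.histogram(h,bins=np.arange(0.02,.16,.004)); zp=e[hist.argmax()]+.002
    pl=q[np.abs(h-zp)<.008]
    print(s[k],'zplate',zp,'max',h.max(),cv2.minAreaRect((pl[:,:2]*1000).astype(np.float32)))
# rail
g=(np.abs(P[...,2]-.13)<.008)&(P[...,0]>.3)&(P[...,0]<.62)&(P[...,1]<.2)&(P[...,1]>-.2)
u=cv2.connectedComponentsWithStats(g.astype(np.uint8))
for k in range(1,u[0]):
    if u[2][k,4]>25: q=P[u[1]==k];print('z.13',u[2][k],q.mean(0),cv2.minAreaRect((q[:,:2]*1000).astype(np.float32)))
g=(np.abs(P[...,2]-.09)<.006)&(P[...,0]>.3)&(P[...,1]<.1)&(P[...,1]>-.25)
u=cv2.connectedComponentsWithStats(g.astype(np.uint8))
for k in range(1,u[0]):
    if u[2][k,4]>100: q=P[u[1]==k];print('console',u[2][k],q.mean(0),cv2.minAreaRect((q[:,:2]*1000).astype(np.float32)))
w=(np.abs(P[...,2]-.02)<.006)&(hsv[...,1]<60)&(P[...,0]>.3)&(np.abs(P[...,1])<.3)
u=cv2.connectedComponentsWithStats(w.astype(np.uint8))
for k in range(1,u[0]):
    if u[2][k,4]>300: q=P[u[1]==k];print('base',u[2][k],q.mean(0),cv2.minAreaRect((q[:,:2]*1000).astype(np.float32)))
```

```text
[152 211  37  27 376] zplate 0.12200000000000001 max 0.16818643499280417 ((481.1488952636719, 423.4301452636719), (50.54485321044922, 123.76375579833984), 21.64272117614746)
[203 223  25  18 167] zplate 0.08600000000000001 max 0.1202623655308277 ((453.90057373046875, 272.4230651855469), (35.02210998535156, 83.91516876220703), 25.748641967773438)
[210 255  19  35 129] zplate 0.11800000000000001 max 0.15908445382772118 ((318.2936706542969, 268.2452392578125), (50.037357330322266, 119.69200134277344), 72.59879302978516)
z.13 [275 210  55  12 236] [ 0.49641566 -0.03211871  0.13062901] ((496.5773010253906, -32.174461364746094), (16.634939193725586, 186.36041259765625), 6.824827194213867)
console [329 170  34  42 647] [ 0.58632997 -0.18707023  0.08992764] ((587.4523315429688, -197.587890625), (141.3205108642578, 115.42713928222656), 4.354674339294434)
base [ 263  146  110   84 3167] [ 0.60664438 -0.05744865  0.0200909 ] ((619.8935546875, -98.58280944824219), (268.773193359375, 368.29412841796875), 6.911255836486816)
```

The measurements fit. The guard meant is the small middle one: plate at 86 mm, about 90x38, centre (0.454, 0.272), yaw about 25.7°. The rail middle is about (0.497, -0.032) and the sealer yaw about 6.9°. I'll move above the guard for a close look.

```bash
cat >> h.py <<'E'
def to(x,y,z,yawdeg):
    "shift (cm, tool axes) and turn from the present pose to a down-pointing pose"
    o=ctrl.get_obs(); M=R.from_euler('xyz',o['eef_rot']).as_matrix()
    s=M.T@(np.array([x,y,z])-o['ee_pos'])*100
    yw=np.arctan2(M[1,0],M[0,0]); t=(yw-np.radians(yawdeg)+np.pi)%(2*np.pi)-np.pi
    print('t',round(o['time_s'],2),'shift',s.round(2),'turn',round(t,3),'F',o['force'].round(1),'w',round(o['grip_width'],4))
E
python3 -c "
from h import *
to(.454,.272,.27,25.7)"
```

```text
t 0.1 shift [-14.93  -4.59 -34.59] turn 0.803 F [-0.2  0.6 -0. ] w 0.0938
```

jog_arm(targets=[[9.4, [-14.9, -4.6, -34.6], 0.8], [9.4, [-14.9, -4.6, -34.6], 0.8], [9.4, [-14.9, -4.6, -34.6], 0.8], [9.4, [-14.9, -4.6, -34.6], 0.8], [9.4, [-14.9, -4.6, -34.6], 0.8], [9.4, [-14.9, -4.6, -34.6], 0.8], [9.4, [-14.9, -4.6, -34.6], 0.8], [9.4, [-14.9, -4.6, -34.6], 0.8], [9.4, [-14.9, -4.6, -34.6], 0.8], [9.4, [-14.9, -4.6, -34.6], 0.8]])

```text
time_s: 1.1
ee_pos: [0.4542, 0.2721, 0.27]
eef_rot: [-1.571, 0.001, 0.451]
force: [-0.5, 0.2, -0.0]
grip_width: 0.0938
```

Run:
```python
from h import *
d=grab('wrist');P=cloud(d);im=d['img'];save(d,'w1',1.2)
hsv=cv2.cvtColor(im,cv2.COLOR_RGB2HSV)
r=np.hypot(P[...,0]-.454,P[...,1]-.272)
for n,z0,z1 in(('plate',.079,.091),('block',.109,.121)):
    q=P[(np.abs(P[...,2]-(z0+z1)/2)<.006)&(r<.07)]
    print(n,len(q),q[:,2].mean() if len(q) else 0, cv2.minAreaRect((q[:,:2]*1000).astype(np.float32)) if len(q)>5 else 0)
```

```text
plate 1729 0.08560879111710272 ((435.8904724121094, 263.7790832519531), (84.51476287841797, 90.17584991455078), 23.933969497680664)
block 657 0.11482993376137728 ((427.9097900390625, 267.6269836425781), (86.97412109375, 32.615264892578125), 11.387361526489258)
```

View pics/w1.png

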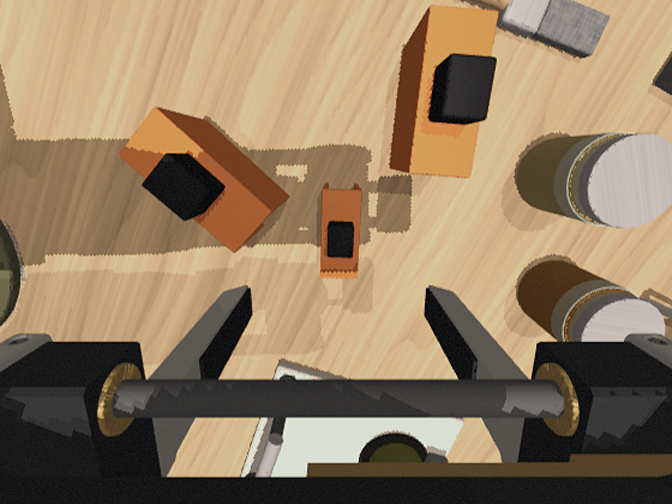

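The wrist view shows the wanted small saddle at (340,232) with its long axis vertical, and the two larger ones at (205,180) and (445,90). I'll isolate its component.

Run:
```python
from h import *
d=grab('wrist');P=cloud(d)
v,u=np.mgrid[:420,:560]; box=(u>255)&(u<312)&(v>145)&(v<240)
for n,z0,t in(('plate',.086,.004),('block',.115,.003)):
    q=P[(np.abs(P[...,2]-z0)<t)&box]
    print(n,len(q),q[:,2].mean(),cv2.minAreaRect((q[:,:2]*1000).astype(np.float32)))
```

```text
plate 1703 0.085666787889566 ((457.15936279296875, 273.2123107910156), (38.06336212158203, 90.17645263671875), 23.80666160583496)
block 578 0.11449559671549357 ((456.9015197753906, 273.57086181640625), (23.295536041259766, 29.410173416137695), 26.35676383972168)
```

```bash
python3 -c "
from h import *
to(.457,.2734,.110,24.3)"
```

```text
t 1.2 shift [ 0.34 16.02 -0.11] turn 0.029 F [ 0.1 -0.5 -0.2] w 0.0942
```

jog_arm(targets=[[7, [0.3, 4, 0], 0.027], [7, [0.3, 8, 0], 0.027], [7, [0.3, 12, 0], 0.027], [6, [0.3, 14.5, 0], 0.027], [6, [0.3, 16, 0], 0.027], [6, [0.3, 16, 0], 0.027]])

```text
time_s: 1.8
ee_pos: [0.4553, 0.2741, 0.1085]
eef_rot: [-1.571, 0.004, 0.427]
force: [-0.4, -0.6, -0.4]
grip_width: 0.0599
```

jog_arm(targets=[[1.5, [0, 0, 0], 0], [1.5, [0, 0, 0], 0], [1.5, [0, 0, 0], 0], [1.5, [0, 0, 0], 0], [1.5, [0, 0, 0], 0], [1.5, [0, 0, 0], 0], [1.5, [0, 0, 0], 0]], grip_force=30)

```text
time_s: 2.5
ee_pos: [0.4571, 0.2737, 0.1107]
eef_rot: [-1.571, -0.0, 0.425]
force: [-1.0, -0.6, 4.1]
grip_width: 0.0236
```

jog_arm(targets=[[1.5, [0, -4, 0], 0], [1.5, [0, -9, 0], 0], [1.5, [0, -14, 0], 0], [1.5, [0, -17, 0], 0], [1.5, [0, -17, 0], 0]])

```text
time_s: 3.0
ee_pos: [0.4579, 0.2741, 0.2847]
eef_rot: [-1.57, -0.007, 0.425]
force: [0.7, -0.0, -1.8]
grip_width: 0.0238
```

```bash
python3 -c "
from h import *
print(grab('wrist')['mount'].round(3))
to(.497,-.032,.28,6.9)
to(.497-.02,-.032-.12,.28,6.9)"
```

```text
[[ 1.     0.    -0.     0.001]
 [-0.     0.263 -0.965 -0.16 ]
 [-0.     0.965  0.263  0.076]
 [ 0.     0.     0.     1.   ]]
t 3.05 shift [ -8.99   0.14 -29.5 ] turn 0.305 F [ 0.9  0.6 -1.5] w 0.0237
t 3.05 shift [-15.76   0.12 -39.61] turn 0.305 F [ 0.9  0.6 -1.5] w 0.0237
```

jog_arm(targets=[[1.5, [-15.8, 0, -39.6], 0.305], [1.5, [-15.8, 0, -39.6], 0.305], [1.5, [-15.8, 0, -39.6], 0.305], [1.5, [-15.8, 0, -39.6], 0.305], [1.5, [-15.8, 0, -39.6], 0.305], [1.5, [-15.8, 0, -39.6], 0.305], [1.5, [-15.8, 0, -39.6], 0.305], [1.5, [-15.8, 0, -39.6], 0.305], [1.5, [-15.8, 0, -39.6], 0.305], [1.5, [-15.8, 0, -39.6], 0.305]])

```text
time_s: 4.05
ee_pos: [0.4755, -0.155, 0.2781]
eef_rot: [-1.569, 0.003, 0.116]
force: [-0.0, -0.0, -1.5]
grip_width: 0.0238
```

Run:
```python
from h import *
print(ctrl.get_obs()['ee_pos'])
d=grab('wrist');P=cloud(d);save(d,'w2',1.2);np.savez('w2.npz',P=P,im=d['img'])
q=P[(P[...,2]>.115)&(P[...,2]<.14)&(P[...,1]>-.14)&(P[...,1]<.08)&(P[...,0]>.44)&(P[...,0]<.55)]
print(len(q));c,s,a=cv2.minAreaRect((q[:,:2]*1000).astype(np.float32));print(c,s,a,np.percentile(q[:,2],[50,95,99]))
t=q[q[:,2]>.129];print(cv2.minAreaRect((t[:,:2]*1000).astype(np.float32)),np.degrees(np.arctan(np.polyfit(t[:,1],t[:,0],1)[0])))
```

```text
[ 0.47554421 -0.15499907  0.27806906]
2946
(499.890869140625, -44.203277587890625) (16.048555374145508, 167.20010375976562) 6.9284563064575195 [0.13150513 0.13340767 0.13393729]
((499.8117370605469, -44.943572998046875), (14.56866455078125, 165.2201690673828), 6.7825212478637695) -6.868973824886569
```

View pics/w2.png

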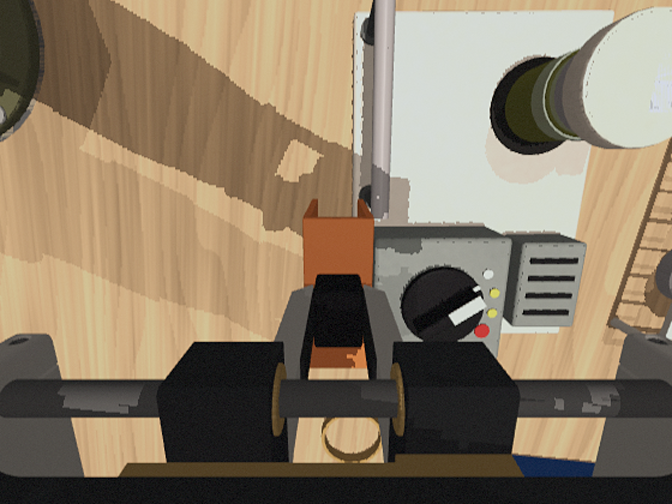

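The wrist view shows the rail at (382,100) running vertically and the guard in the jaws at (338,250). The dial is at (443,303), at rest and pointing up-right. I'll check the guard's pose in the hand and the dial.

Run:
```python
from h import *
f=np.load('w2.npz');P=f['P'];im=f['im']
v,u=np.mgrid[:420,:560]
hsv=cv2.cvtColor(im,cv2.COLOR_RGB2HSV)
o=(hsv[...,1]>170)&(hsv[...,0]<16)&(u>240)&(u<320)&(v>160)&(v<310)
q=P[o];print(len(q),np.nanpercentile(q[:,2],[5,50,95]))
t=q[np.abs(q[:,2]-np.nanmedian(q[:,2]))<.003];c,s,a=cv2.minAreaRect((t[:,:2]*1000).astype(np.float32));print('plate',c,s,a,t[:,2].mean())
b=(u>325)&(u<412)&(v>215)&(v<290)
t=P[b&(np.abs(P[...,2]-.130)<.004)];print('fin',len(t),t[:,2].mean(),cv2.minAreaRect((t[:,:2]*1000).astype(np.float32)))
t=P[b&(np.abs(P[...,2]-.104)<.003)];print('disc',len(t),cv2.minEnclosingCircle((t[:,:2]*1000).astype(np.float32)))
b=(u>300)&(u<425)&(v>180)&(v<300)
t=P[b&(np.abs(P[...,2]-.09)<.003)];print('cons',len(t),cv2.minAreaRect((t[:,:2]*1000).astype(np.float32)))
to(.4985,-.034,.275,6.9)
```

```text
3895 [0.23764896 0.25313488 0.25431104]
plate (476.6037292480469, -154.79493713378906) (37.80982208251953, 89.52289581298828) 6.3161725997924805 0.25317420122900514
fin 674 0.12981995101993848 ((590.7012329101562, -214.6981201171875), (67.88997650146484, 13.432001113891602), 40.293270111083984)
disc 2160 ((591.1573486328125, -214.73715209960938), 41.8903923034668)
cons 5257 ((590.742919921875, -213.3688201904297), (138.3952178955078, 135.14755249023438), 6.841728687286377)
t 4.1 shift [ 3.67  0.34 11.58] turn -0.003 F [ 0.3  0.2 -0.3] w 0.024
```

jog_arm(targets=[[1.5, [3.6, 0, 6], 0], [1.5, [3.6, 0.2, 10], 0], [1.5, [3.6, 0.2, 11.6], 0], [1.5, [3.6, 0.2, 11.6], 0], [1.5, [3.6, 0.2, 11.6], 0], [1.5, [3.6, 0.2, 11.6], 0]])

```text
time_s: 4.7
ee_pos: [0.498, -0.0331, 0.278]
eef_rot: [-1.571, 0.001, 0.12]
force: [-1.0, 0.5, -1.4]
grip_width: 0.024
```

Run:
```python
from h import *
d=grab('wrist');P=cloud(d);im=d['img'];save(d,'w3',1.2)
v,u=np.mgrid[:420,:560]
hsv=cv2.cvtColor(im,cv2.COLOR_RGB2HSV)
q=P[(hsv[...,1]>170)&(hsv[...,0]<16)&(u>240)&(u<320)&(v>160)&(v<310)]
t=q[np.abs(q[:,2]-np.nanmedian(q[:,2]))<.003];print('plate',cv2.minAreaRect((t[:,:2]*1000).astype(np.float32)),t[:,2].mean())
t=P[(np.abs(P[...,2]-.131)<.003)&(P[...,0]>.46)&(P[...,0]<.53)&(P[...,1]>-.13)&(P[...,1]<.07)]
print('rail',len(t),cv2.minAreaRect((t[:,:2]*1000).astype(np.float32)))
to(.498,-.034,.164,6.8)
```

```text
plate ((498.92156982421875, -33.12751388549805), (37.57587432861328, 90.0569076538086), 6.478199481964111) 0.2531196882421555
rail 920 ((491.60833740234375, 24.695022583007812), (14.715147018432617, 65.22313690185547), 7.117806911468506)
t 4.75 shift [-0.   11.41 -0.07] turn 0.001 F [-0.5 -0.2 -1.3] w 0.0237
```

jog_arm(targets=[[1.5, [0, 3, 0], 0], [1.5, [0, 6, 0], 0], [1.5, [0, 8.5, 0], 0], [1.5, [0, 10, 0], 0], [1.5, [0, 10.7, 0], 0], [1.5, [0, 11, 0], 0], [1.5, [0, 11.2, 0], 0], [1.5, [0, 11.2, 0], 0]])

```text
time_s: 5.55
ee_pos: [0.4984, -0.0329, 0.1669]
eef_rot: [-1.571, -0.001, 0.12]
force: [-0.3, -0.5, -1.3]
grip_width: 0.0237
```

jog_arm(targets=[[1.5, [0, 0.1, 0], 0], [1.5, [0, 0.2, 0], 0], [1.5, [0, 0.3, 0], 0], [1.5, [0, 0.3, 0], 0]])

```text
time_s: 5.95
ee_pos: [0.4982, -0.0328, 0.1636]
eef_rot: [-1.571, -0.0, 0.12]
force: [-0.2, -1.2, 0.7]
grip_width: 0.0237
```

jog_arm(targets=[[3, [0, 0, 0], 0], [5, [0, 0, 0], 0], [6, [0, 0, 0], 0], [6, [0, 0, 0], 0], [6, [0, 0, 0], 0]])

```text
time_s: 6.45
ee_pos: [0.4981, -0.0328, 0.1634]
eef_rot: [-1.571, 0.0, 0.12]
force: [-1.1, -0.7, -0.3]
grip_width: 0.0577
```

jog_arm(targets=[[6, [0, -2, 0], 0], [6, [0, -5, 0], 0], [6, [0, -9, 0], 0], [6, [0, -11, 0], 0], [6, [0, -11, 0], 0]])

```text
time_s: 6.95
ee_pos: [0.499, -0.0329, 0.2763]
eef_rot: [-1.572, -0.005, 0.12]
force: [0.0, -0.5, -0.2]
grip_width: 0.0601
```

Run:
```python
from h import *
d=grab('wrist');P=cloud(d);im=d['img'];s=grab('side')
save(s,'s2',3.4,(180,330,240,400))
v,u=np.mgrid[:420,:560]
hsv=cv2.cvtColor(im,cv2.COLOR_RGB2HSV)
m=(hsv[...,1]>170)&(hsv[...,0]<16)&(np.hypot(P[...,0]-.4985,P[...,1]+.034)<.07)
q=P[m&(np.abs(P[...,2]-.139)<.006)];print('plate',cv2.minAreaRect((q[:,:2]*1000).astype(np.float32)),q[:,2].mean(),q[:,2].std())
to(.5909,-.2147,.20,40.7-90)
```

```text
plate ((499.3502502441406, -32.55554962158203), (37.10460662841797, 89.51707458496094), 6.583792209625244) 0.13871196941388217 0.0009635439615737583
t 7.05 shift [  7.05   7.28 -19.17] turn 0.98 F [-0.3 -0.2  0.2] w 0.0604
```

View pics/s2.png

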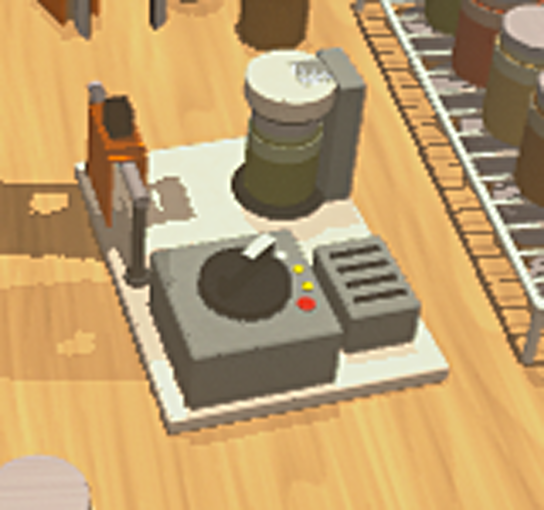

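The guard hangs level on the bar at (115,150), one flap on each side. Its plate is at 138.7 mm, against 139 expected. On to the dial.

jog_arm(targets=[[5, [7, 2, -19.2], 0.98], [5, [7, 2, -19.2], 0.98], [5, [7, 2, -19.2], 0.98], [5, [7, 2, -19.2], 0.98], [5, [7, 4, -19.2], 0.98], [5, [7, 7.3, -19.2], 0.98], [5, [7, 7.3, -19.2], 0.98], [5, [7, 7.3, -19.2], 0.98], [5, [7, 7.3, -19.2], 0.98]])

```text
time_s: 7.95
ee_pos: [0.5906, -0.215, 0.2]
eef_rot: [-1.571, 0.0, -0.857]
force: [-0.9, 0.5, 0.1]
grip_width: 0.0503
```

Run:
```python
from h import *
d=grab('wrist');P=cloud(d);save(d,'w4',1.2)
t=P[(np.abs(P[...,2]-.130)<.004)&(np.hypot(P[...,0]-.5909,P[...,1]+.2147)<.045)];print('fin',len(t),cv2.minAreaRect((t[:,:2]*1000).astype(np.float32)))
to(.5909,-.2147,.127,40.8-90)
```

```text
fin 1180 ((591.9150390625, -215.03977966308594), (67.07733154296875, 12.248493194580078), 40.6317253112793)
t 8.0 shift [-0.01  7.35  0.04] turn 0.001 F [-0.1  0.2 -0.6] w 0.0501
```

jog_arm(targets=[[5, [0, 3, 0], 0], [5, [0, 5.5, 0], 0], [4, [0, 7, 0], 0], [4, [0, 7.3, 0], 0], [4, [0, 7.3, 0], 0]])

```text
time_s: 8.5
ee_pos: [0.5909, -0.2151, 0.128]
eef_rot: [-1.571, -0.0, -0.859]
force: [0.3, -0.2, 1.5]
grip_width: 0.0399
```

jog_arm(targets=[[0.6, [0, 0, 0], 0], [0.6, [0, 0, 0], 0], [0.6, [0, 0, 0], 0], [0.6, [0, 0, 0], 0], [0.6, [0, 0, 0], 0], [0.6, [0, 0, 0], 0]], grip_force=50)

```text
time_s: 9.1
ee_pos: [0.5907, -0.215, 0.1279]
eef_rot: [-1.571, -0.0, -0.86]
force: [-2.0, 1.4, 6.0]
grip_width: 0.0115
```

jog_arm(targets=[[0.6, [0, 0, 0], 0.12], [0.6, [0, 0, 0], 0.24], [0.6, [0, 0, 0], 0.36], [0.6, [0, 0, 0], 0.48], [0.6, [0, 0, 0], 0.6], [0.6, [0, 0, 0], 0.72], [0.6, [0, 0, 0], 0.84], [0.6, [0, 0, 0], 0.96], [0.6, [0, 0, 0], 1.08], [0.6, [0, 0, 0], 1.18]])

```text
time_s: 10.1
ee_pos: [0.5907, -0.2159, 0.1279]
eef_rot: [-1.569, -0.001, -2.045]
force: [-1.5, -4.4, 2.9]
grip_width: 0.0114
```

jog_arm(targets=[[0.6, [0, 0, 0], 0.02], [0.6, [0, 0, 0], 0.02], [0.6, [0, 0, 0], 0.02]])

```text
time_s: 10.4
ee_pos: [0.5907, -0.2159, 0.1279]
eef_rot: [-1.569, -0.001, -2.059]
force: [-1.3, -5.0, 3.4]
grip_width: 0.0118
```

Run:
```python
from h import *
o=ctrl.get_obs();print(o['ee_pos'],o['eef_rot'],o['force'],o['moment'],o['grip_width'])
d=grab('wrist');P=cloud(d);s=grab('side')
v,u=np.mgrid[:420,:560]
near=np.hypot(P[...,0]-.591,P[...,1]+.215)<.036
for nm,Q in(('wrist',P),('side',cloud(s))):
    t=Q[(np.abs(Q[...,2]-.130)<.0035)&(np.hypot(Q[...,0]-.591,Q[...,1]+.215)<.038)]
    print(nm,len(t),cv2.minAreaRect((t[:,:2]*1000).astype(np.float32)) if len(t)>5 else '')
a=cv2.resize(d['img'],(672,504));b=cv2.resize(s['img'][180:330,240:400],(537,504))
cv2.imwrite('pics/f1.png',cv2.resize(np.hstack([a,b]),(800,334))[...,::-1])
```

```text
[ 0.59072144 -0.21592457  0.12786063] [-1.56935815e+00 -1.02159858e-03 -2.05861285e+00] [-1.30524716 -5.02366309  3.41948185] [-1.01216688  0.44185881  0.11626587] 0.011757422256405522
wrist 2403 ((593.8604125976562, -214.14874267578125), (34.184627532958984, 67.53805541992188), 46.39794158935547)
side 54 ((588.159912109375, -222.72213745117188), (23.969497680664062, 66.17621612548828), 66.44683074951172)
```

View pics/f1.png

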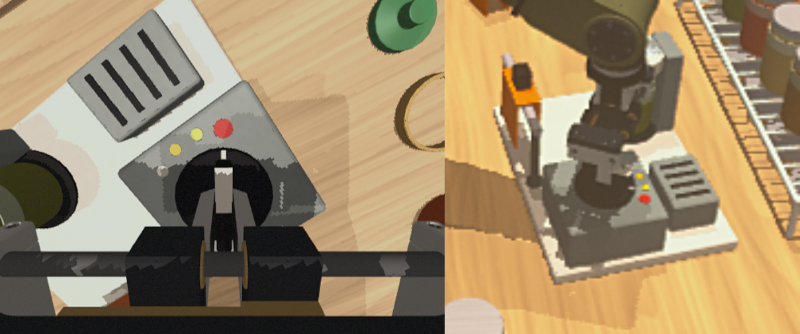

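The pointer tip (223,155) stands directly below the red dot (223,128). I'll confirm the angle numerically from the stripe and the dot.

Run:
```python
from h import *
d=grab('wrist');P=cloud(d);im=d['img'].astype(int);hsv=cv2.cvtColor(d['img'],cv2.COLOR_RGB2HSV)
c=np.array([.5912,-.2148]);r=np.hypot(P[...,0]-c[0],P[...,1]-c[1])
w=(np.abs(P[...,2]-.130)<.003)&(r<.038)&(im.min(-1)>120)&(hsv[...,1]<60)
rd=(np.abs(P[...,2]-.09)<.005)&(hsv[...,1]>150)&((hsv[...,0]<8)|(hsv[...,0]>172))&(r<.09)
for n,m in(('stripe',w),('red',rd)):
    q=P[m];p=q.mean(0);print(n,len(q),p,'dial angle',np.radians(6.85)+.6-np.arctan2(p[1]-c[1],p[0]-c[0]))
q=P[w];print(cv2.minAreaRect((q[:,:2]*1000).astype(np.float32)))
print(ctrl.get_obs()['time_s'],ctrl.get_obs()['moment'])
```

```text
stripe 168 [ 0.61953824 -0.23058335  0.13066343] dial angle 1.2277285437449759
red 437 [ 0.64189847 -0.24192853  0.09120365] dial angle 1.2108833896007536
((619.2860717773438, -230.15713500976562), (12.211801528930664, 5.208464622497559), 59.19110107421875)
10.55 [-0.995262    0.38811686  0.12298835]
```

Run:
```python
from h import *
s=grab('side');P=cloud(s);hsv=cv2.cvtColor(s['img'],cv2.COLOR_RGB2HSV)
m=(hsv[...,1]>170)&(hsv[...,0]<16)&(np.hypot(P[...,0]-.4985,P[...,1]+.034)<.07)
print('guard px',m.sum(),'z',np.nanpercentile(P[m][:,2],[2,98]))
print(ctrl.hand_in())
```

```text
guard px 172 z [0.05729519 0.14241469]
the job is handed in; nothing more can be done
None
```

The splash guard is hanging over the sealer's front rail, let go, and the gripper is holding the dial at the big red dot. I handed the job in like that at about 10.6 s; the hand-in gives no verdict.

- **Guard:** I used the small orange saddle, measured at 38 x 90 mm with its top plate 86 mm high. After I let go, the plate sat level at 138.7 mm (139 expected), centred on the bar with one flap on each side. A last side view just before hand-in still showed it hanging, from about 57 to 142 mm.
- **Dial:** I gripped the fin at 50 N and turned it 1.2 rad clockwise. The white pointer measured 1.23 rad and the red dot 1.21 rad; both agree with the 1.2 target within measuring error. The wrist felt about 0.12 N m of spring torque, so the gripper is holding against the spring.
- **Forces and other objects:** Wrist force readings stayed at about 7 N or less. Nothing in the views looked disturbed, but I did not re-measure the jars, band or weight one by one.

One check failed: my automatic fit of the fin outline while it was gripped was useless, because the fingers got mixed into it. The dial angle therefore comes from the white stripe, the red dot and the tool's own turn, which all agree.

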